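Clamp the lid's veneer level with four lever nuts

ROBOT

A 7-joint arm with a two-finger parallel gripper is mounted at the origin on the work surface. World frame = base frame: x ahead of the robot, y to its left, z up, the work surface at z = 0. Lengths are in mm, angles in rad, forces in N, time in s.
With the tool pointing down it reaches from about 400 to 875 mm from the base axis. Payload 4.4 kg.
Tool frame: the origin (TCP) lies at the very end of the fingers, on their centre line; the grasp point (between the pads) lies 19 mm behind it; z points along the fingers, y is the line along which they close (so a half turn about z gives the same grasp; the last joint's range is limited). The gripper opens to 85 mm and grips with 20 to 120 N. Pads are 22 mm wide; open, the fingers measure 114 mm over their backs; the gripper's body (76 mm by 85 mm) begins 54 mm behind the grasp point. The pads swing forward as they close: fully open they stand 13 mm farther back than shut.
Start: joints at [1.106, 0.628, 0.038, 1.517, -0.027, 0.996, -0.02], TCP at [252.431, -598.996, 231.313] pointing down, gripper open.
Joint ranges: [-3.06, 3.06], [-0.37, 2.12], [-1.25, 1.32], [0.18, 2.47], [-1.1, 4.24], [0.23, 1.98], [-2.94, 2.94]. Speed limits (rad/s): [2.57, 2.57, 3.14, 3.14, 3.14, 3.14, 3.14].

INTERFACE

Orientations are given as [roll, pitch, yaw] about the fixed x, y, z axes, in that order (R = Rz(yaw) Ry(pitch) Rx(roll)).
In Python, from cell import sensors, get_image, camera_params, order gives the robot as it stands.
- The arm moves only by the shell command python3 -m inch 'ROWS' [OPENING]. ROWS is JSON, a list that holds one entry, the list of rows, each a list of 4 numbers: the shift along the tool's x, y, z in cm, then the turn about the tool's z in degrees. A call has 1 to 8 rows; each row is the pose to reach, as a shift and turn from the pose commanded when the call began, along the tool's axes at that moment; what a row does not reach only later rows make up. A row lasts 1/12 s, in which the tool goes at most 41.7 mm and 7.16 degrees, less where a joint would pass 70% of its speed; a pose out of reach is approached as far as the arm can. A call with a gripper value outside its range is refused whole. OPENING is the finger opening in cm, from 0 to 8.54, set as the call begins (- or left out, the last holds). The fingers move at their own pace and stop on an object; the grip force is fixed at half the most. Time passes only in rows, so rows that repeat a pose let the fingers close. It gives the time, the measured TCP pose, the force, the opening and the grip force at its end, in the units of the state.
- sensors.read_state(): the state, without advancing time (a new reading comes with each control period).
- get_image(name): name is "side" or "top" or "wrist"; returns the picture (480x640x3 uint8, blue, green, red); there is no depth.
- camera_params(name): a dict with "mtx" (3x3 intrinsics, pixels), "rvec" (rotation vector, rad) and "tvec" (3), from world to camera coordinates, as OpenCV has them. Camera axes: x right, y down, z forward; pixel columns grow to the right and rows downward; lengths in mm; the calibration is good to about 2 mm. A picture is of the moment at which its call begins: read the wrist's pose just before it. camera_params takes no time and is no camera call; for the wrist camera it gives the pose at the moment of the call.
- order.finish_job(): hands the job in; it is judged then, once.
The state is a dict: "clock": time; "qpos": joint angles; "qd": joint speeds; "tau": joint torques, N m; "eef_pos": TCP position; "tool_rot": TCP orientation; "force": force on the tool from outside, world axes, zero at the start; "torque": the same for the moment, N m; "width": finger opening in mm; "gripper_force": force on a finger pad.
Only numpy, scipy, OpenCV 4.12 (cv2) and the standard library are available. Lean on these libraries where they do the work, as an engineer would, in place of code of your own. Each camera call takes 0.05 s, during which the arm holds its last target. There are 200 camera calls.

TASK

The freshly veneered red box lid lies under the aluminium caul in the green clamp. Bring the caul down level by tightening its four lever nuts clockwise, crisscross (a nut, then the one diagonally across from it, then the other two) in two passes: first turn each only until you feel it just take hold on its crush pad, then in the same crisscross way give each about a sixth of a turn more. Leave everything else on the bench where it is and let go of the nuts.

Things in the scene. Friction and masses are not known exactly. Their poses are not given: they have to be found in the camera images.
- clamp: green iron clamp base fixed to the bench, a plate 220 x 220 x 25 mm; origin at the middle of its underside. Four studs, the axes of the nuts, stand at +-80 mm in its x and y. On it lie the red lid (240 x 130 x 30 mm) and over that a square aluminium caul (200 x 200 x 12 mm), its top about 68 mm above the bench; how far each nut stands from its pad is not known and must be felt
- post_a (a point): upright brass post of the lever nut on the clamp's -x, +y corner, opposite c: 16 mm thick, 36 tall on a flat arm, 45 mm from the stud's axis. Point: on the post's centre line, 12 mm below its top, 24 above the arm; z up. Swung clockwise from above about the stud, it sinks 2.4 mm per rad. It starts 0.1 to 1 rad short of its pad: swings at 1 N, then at 6 N once the nut squeezes the pad, 3 N more per rad; stays where left
- post_b (a point): upright brass post of the lever nut on the clamp's +x, +y corner, opposite d: 16 mm thick, 36 tall on a flat arm, 45 mm from the stud's axis. Point: on the post's centre line, 12 mm below its top, 24 above the arm; z up. Swung clockwise from above about the stud, it sinks 2.4 mm per rad. It starts 0.1 to 1 rad short of its pad: swings at 1 N, then at 6 N once the nut squeezes the pad, 3 N more per rad; stays where left
- post_c (a point): upright brass post of the lever nut on the clamp's +x, -y corner, opposite a: 16 mm thick, 36 tall on a flat arm, 45 mm from the stud's axis. Point: on the post's centre line, 12 mm below its top, 24 above the arm; z up. Swung clockwise from above about the stud, it sinks 2.4 mm per rad. It starts 0.1 to 1 rad short of its pad: swings at 1 N, then at 6 N once the nut squeezes the pad, 3 N more per rad; stays where left
- post_d (a point): upright brass post of the lever nut on the clamp's -x, -y corner, opposite b: 16 mm thick, 36 tall on a flat arm, 45 mm from the stud's axis. Point: on the post's centre line, 12 mm below its top, 24 above the arm; z up. Swung clockwise from above about the stud, it sinks 2.4 mm per rad. It starts 0.1 to 1 rad short of its pad: swings at 1 N, then at 6 N once the nut squeezes the pad, 3 N more per rad; stays where left
- pad_a (a joint): how far the crush pad (32 mm steel washer on stiff rubber) on the caul under the nut of post_a is squeezed, in m: 0 untouched, crushed beyond 5 mm. Only its nut squeezes it; it gives stiffly and hardly springs back. A nut that has just taken hold has squeezed it a few tenths of a millimetre; a sixth of a turn more adds 2.5 mm
- pad_b (a joint): how far the crush pad (32 mm steel washer on stiff rubber) on the caul under the nut of post_b is squeezed, in m: 0 untouched, crushed beyond 5 mm. Only its nut squeezes it; it gives stiffly and hardly springs back. A nut that has just taken hold has squeezed it a few tenths of a millimetre; a sixth of a turn more adds 2.5 mm
- pad_c (a joint): how far the crush pad (32 mm steel washer on stiff rubber) on the caul under the nut of post_c is squeezed, in m: 0 untouched, crushed beyond 5 mm. Only its nut squeezes it; it gives stiffly and hardly springs back. A nut that has just taken hold has squeezed it a few tenths of a millimetre; a sixth of a turn more adds 2.5 mm
- pad_d (a joint): how far the crush pad (32 mm steel washer on stiff rubber) on the caul under the nut of post_d is squeezed, in m: 0 untouched, crushed beyond 5 mm. Only its nut squeezes it; it gives stiffly and hardly springs back. A nut that has just taken hold has squeezed it a few tenths of a millimetre; a sixth of a turn more adds 2.5 mm
- weight: brass disc weight with a knob, 76 mm across, 53 mm tall; bystander; origin under its middle
- puzzle_box: marquetry puzzle box, 120 x 80 x 60 mm; bystander; origin under its middle
- glue: white glue bottle with orange cap, 60 mm across, 150 mm tall; bystander; origin under its middle
- strip2: topmost of a stack of three cedar strips, each 160 x 45 x 12 mm; bystander; origin under its middle

How it is judged (in metres and radians):
On the way, in this order (a step that is already met when the one before it is completed fails the run):
1. first pass: two diagonally opposite nuts have taken hold (pads squeezed over 0.1 mm, under 1.8 mm) while the other two are still free (((value of joint pad_a between 0.0001 and 0.0018 m and value of joint pad_c between 0.0001 and 0.0018 m and value of joint each of pad_b, pad_d below 5e-05 m) or (value of joint pad_b between 0.0001 and 0.0018 m and value of joint pad_d between 0.0001 and 0.0018 m and value of joint each of pad_a, pad_c below 5e-05 m))), for 0.1 s.
2. all four nuts have taken hold (pads 0.1 to 1.8 mm) (value of joint pad_a between 0.0001 and 0.0018 m and value of joint pad_b between 0.0001 and 0.0018 m and value of joint pad_c between 0.0001 and 0.0018 m and value of joint pad_d between 0.0001 and 0.0018 m), for 0.2 s.
3. second pass: two diagonally opposite nuts are firm (over 2 mm) while the other two are not yet tightened further (under 1.8 mm) (((value of joint each of pad_a, pad_c above 0.002 m and value of joint each of pad_b, pad_d below 0.0018 m) or (value of joint each of pad_b, pad_d above 0.002 m and value of joint each of pad_a, pad_c below 0.0018 m))), for 0.1 s.
4. all four are firm (over 2 mm) (value of joint each of pad_a, pad_b, pad_c, pad_d above 0.002 m), for 0.2 s.
At the end, for the whole second after the job is handed in: all four crush pads stay squeezed 2.0 to 4.8 mm by their nuts, the nuts released, the bystanders at rest (all of step 4 and value of joint each of pad_a, pad_b, pad_c, pad_d below 0.0048 m and linear speed of each of weight, puzzle_box, glue, strip2 below 0.02 m/s); the robot touches nothing.
It fails at once if a nut is driven hard (pad over 2.6 mm) while the one opposite is still loose (under 0.05 mm) ((value of joint pad_a above 0.0026 m and value of joint pad_c below 5e-05 m) or (value of joint pad_c above 0.0026 m and value of joint pad_a below 5e-05 m) or (value of joint pad_b above 0.0026 m and value of joint pad_d below 5e-05 m) or (value of joint pad_d above 0.0026 m and value of joint pad_b below 5e-05 m)).
It fails at once if a pad is crushed (over 5.5 mm) (value of joint any of pad_a, pad_b, pad_c, pad_d above 0.0055 m).
It fails at once if the weight, puzzle box, glue bottle or cedar strips are pushed more than 15 mm (distance of any of weight, puzzle_box, glue, strip2 from where it was at the start of the episode above 0.015 m).
It also fails if it takes over 72 s, if anything falls off the work surface, if the arm or the gripper's body presses on something with over 40 N, if the wrist force passes 120 N, or if a joint passes its speed limit or range.

## Working session

There is one attempt and no reset: what is moved stays moved. The work goes in short steps, Python scripts to look and compute and a shell command to move; the robot and the scene stay as the last step left them, time stands still between calls to the robot, and variables do not carry over. Pictures are saved under pics/ and viewed, at most 10 in all, crops included, and the job is handed in when it is done.

```bash
ls; mkdir -p pics
python3 - <<'E'
from cell import sensors,get_image,camera_params
import cv2
print(sensors.read_state())
for n in("top","side"):
    cv2.imwrite(f"pics/{n}0.png",get_image(n)); print(n,camera_params(n))
E
```

```text
pics
{'clock': 0.0, 'qpos': array([ 1.10621705,  0.62933368,  0.0383831 ,  1.51839941, -0.02700781,
        0.9962893 , -0.02001856]), 'qd': array([ 9.71837236e-04, -1.23399022e-03,  9.01257072e-04, -6.91082549e-05,
       -4.94118646e-04,  3.48036866e-04, -3.79500694e-04]), 'tau': array([-7.98371570e-05, -5.63396358e+01,  1.22617476e+00, -1.93441880e+01,
        1.09839201e-02,  1.05051475e-02, -1.39517778e-05]), 'eef_pos': array([ 252.20261586, -598.38384421,  230.38602794]), 'tool_rot': array([-3.13967867e+00, -1.58326312e-05,  3.98803350e-01]), 'force': array([-0.39115035, -0.32523815,  0.25129813]), 'torque': array([ 0.03368518, -0.01316318,  0.05436189]), 'gripper_force': 0.0, 'width': 85.15210991248446}
top {'mtx': array([[436.70208247,   0.        , 319.56457283],
       [  0.        , 436.70208247, 241.92934894],
       [  0.        ,   0.        ,   1.        ]]), 'rvec': array([ 2.18255122, -2.21350626,  0.0348484 ]), 'tvec': array([  20.85189292,  551.28343676, 1055.88616077])}
side {'mtx': array([[579.41248754,   0.        , 314.78977441],
       [  0.        , 579.41248754, 240.0706119 ],
       [  0.        ,   0.        ,   1.        ]]), 'rvec': array([ 0.2582107 , -2.79477817,  1.27248302]), 'tvec': array([ 545.02447131,  152.3161341 , 1514.88525625])}
```

View pics/top0.png

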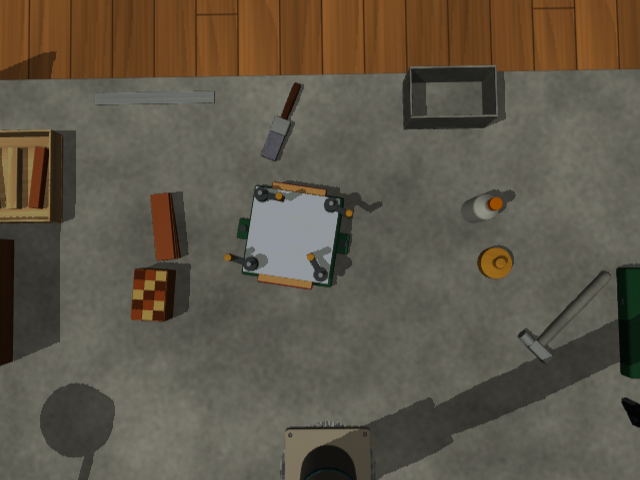

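View pics/side0.png

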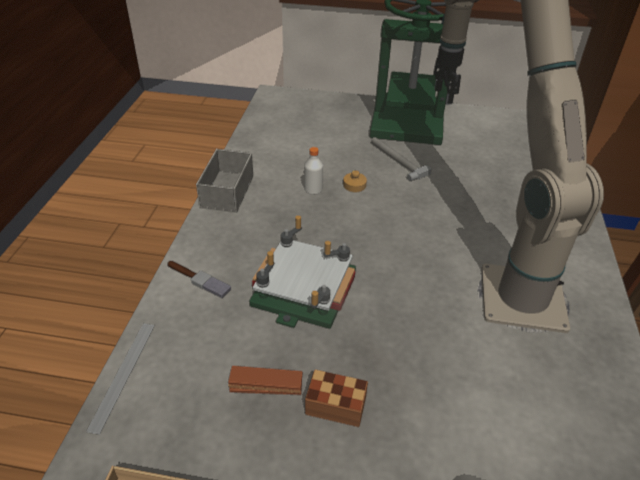

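The top view shows the caul centred near (294,236), with nuts at about (262,193), (332,204), (251,263) and (320,274). Their orange posts are at (279,197), (349,213), (228,257) and (311,257). The side view shows the same posts standing upright near (270,258), (298,222), (327,247) and (315,297). Next I'll enlarge both views for exact pixels.

Run:
```python
import cv2,numpy as np
for n,(x,y,w,h) in {"top":(215,170,160,130),"side":(235,205,130,130)}.items():
    im=cv2.imread(f"pics/{n}0.png"); c=im[y:y+h,x:x+w]
    hsv=cv2.cvtColor(c,cv2.COLOR_BGR2HSV)
    m=cv2.inRange(hsv,(10,140,110),(25,255,255))
    k,l,s,ce=cv2.connectedComponentsWithStats(m)
    for i in range(1,k):
        if s[i,4]>8: print(n,s[i,:2]+[x,y],s[i,2:],ce[i]+[x,y])
    m2=cv2.inRange(hsv,(0,0,120),(180,60,255)); cs=max(cv2.findContours(m2,0,2)[0],key=cv2.contourArea)
    r=cv2.minAreaRect(cs); print(n,"caul",np.array(r[0])+[x,y],r[1:])
    f=min(800//w,600//h); cv2.imwrite(f"pics/{n}_crop.png",cv2.resize(c,None,fx=f,fy=f,interpolation=cv2.INTER_CUBIC)); print(f)
```

```text
top [273 182] [ 53  14 276] [300.07971014 188.39492754]
top [276 193] [ 6  6 33] [278.42424242 195.42424242]
top [346 210] [ 6  6 32] [348.5 212.5]
top [224 254] [ 7  7 36] [227.02777778 257.08333333]
top [307 254] [ 7  6 33] [310.21212121 256.45454545]
top [258 274] [ 54  15 355] [284.43943662 281.13802817]
top caul [291.06601715 234.55990601] ((85.44409942626953, 86.13636016845703), 8.530765533447266)
4
side [296 216] [ 4  8 22] [297.77272727 219.04545455]
side [326 242] [ 4  3 12] [327.5 243. ]
side [268 251] [ 5 13 45] [270.02222222 256.82222222]
side [313 292] [ 5  4 15] [314.66666667 293.26666667]
side caul [302.46112823 271.29396057] ((81.89435577392578, 66.97701263427734), 20.924503326416016)
4
```

View pics/top_crop.png

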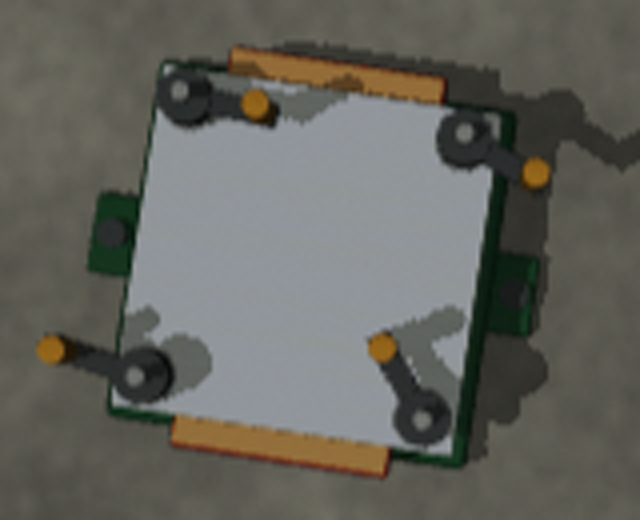

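View pics/side_crop.png

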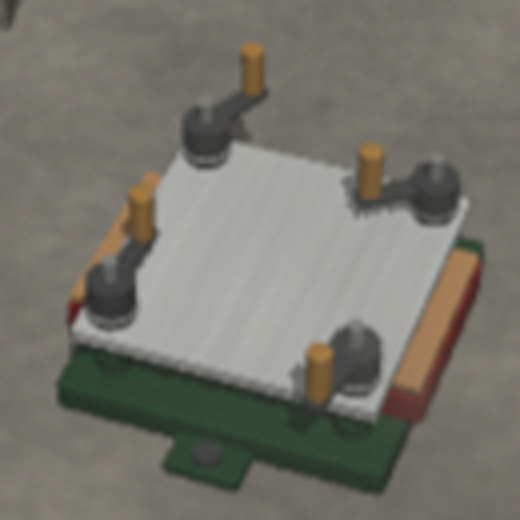

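The top crop shows the post tops at (279,196), (349,213), (227.5,257) and (310.5,256.5), and the stud tips at (260,192.5), (331,203), (250,264) and (320,275). The side crop shows the matching tops and stud tips, so I can triangulate them.

```bash
cat > h.py <<'E'
import cv2,numpy as np
from cell import sensors,camera_params
def tri(pt,ps):
    P=[];u=[]
    for n,p in(("top",pt),("side",ps)):
        c=camera_params(n); P.append(np.c_[cv2.Rodrigues(c["rvec"])[0],c["tvec"]])
        u.append(cv2.undistortPoints(np.array(p,float).reshape(-1,1,2),c["mtx"],None).reshape(-1,2).T)
    X=cv2.triangulatePoints(P[0],P[1],u[0],u[1]); return (X[:3]/X[3]).T
def onplane(p,z,n="top"):
    c=camera_params(n);R=cv2.Rodrigues(c["rvec"])[0];C=-R.T@c["tvec"]
    u=cv2.undistortPoints(np.array(p,float).reshape(-1,1,2),c["mtx"],None).reshape(-1,2)
    d=np.c_[u,np.ones(len(u))]@R; z=np.broadcast_to(z,len(u)); return C+d*((z-C[2])/d[:,2])[:,None]
E
python3 - <<'E'
from h import *
np.set_printoptions(precision=1,suppress=True)
pt=[(278.8,195.8),(348.8,212.8),(227.3,257.2),(310.5,256.7)]
ps=[(270.2,252.2),(298.2,217),(314.7,292.5),(327.7,242.5)]
nt=[(260,192.5),(331.2,203),(249.7,264.2),(320.2,274.7)]
ns=[(262.5,270.5),(286.5,232),(324.5,287),(344.2,245.5)]
T=tri(pt,ps);N=tri(nt,ns);print(T);print(N)
z=np.median(T[:,2]);zn=np.median(N[:,2])
# square fit of studs on plane
A=onplane(nt,zn); c=A.mean(0)
th=[np.arctan2(*(A[a]-A[b])[1::-1]) for a,b in((0,2),(1,3))]+[np.arctan2(*(A[a]-A[b])[1::-1])-np.pi/2 for a,b in((0,1),(2,3))]
print("onplane",A,c,th); th=np.mean(th)
R=np.array([[np.cos(th),-np.sin(th)],[np.sin(th),np.cos(th)]])
S=c[:2]+np.array([(80,80),(80,-80),(-80,80),(-80,-80)])@R.T
Q=onplane(pt,z);v=Q[:,:2]-S
print("studs",S);print("posts",Q);print("r",np.hypot(*v.T),"phi",np.degrees(np.arctan2(v[:,1],v[:,0])))
E
```

```text
[[648.8  99.1 137.6]
 [609.3 -51.7 136.3]
 [517.3 211.7 136.2]
 [515.9  32.3 134.6]]
[[659.3 142.9 114.7]
 [633.9 -14.6 111. ]
 [501.3 167.4 112.7]
 [475.9  12.  113.7]]
onplane [[659.2 143.1 113.2]
 [633.4 -14.6 113.2]
 [500.5 167.2 113.2]
 [475.3  12.  113.2]] [567.1  76.9 113.2] [np.float64(-0.15083214483485058), np.float64(-0.16654033861559595), np.float64(-0.16197408795867307), np.float64(-0.16119836568245693)]
studs [[658.9 143.1]
 [633.3 -14.8]
 [500.9 168.6]
 [475.4  10.7]]
posts [[647.8  99.1 136.2]
 [608.7 -51.8 136.2]
 [516.5 211.5 136.2]
 [515.1  32.2 136.2]]
r [45.4 44.5 45.7 45.1] phi [-104.  -123.7   70.    28.4]
```

The geometry is consistent: lever radii come out at 44.5–45.7 mm and post tops at about z = 136. I'll straddle each post with the fingers as a loose fork (30 mm opening) and swing it about its stud, in the order N1, N4, N2, N3.

```bash
cat >> h.py <<'E'
S={1:(658.9,143.1),2:(633.3,-14.8),3:(500.9,168.6),4:(475.4,10.7)}
PHI={1:-104.,2:-123.7,3:70.,4:28.4}
def st():
    s=sensors.read_state(); return s["eef_pos"],np.degrees(s["tool_rot"][2]),s
def rel(xy,z,yaw):
    "row from the present pose to a pose: cm in tool axes, deg of turn"
    p,y0,s=st(); y=np.radians(y0); d=np.r_[xy,z]-p
    turn=(y0-yaw+180)%360-180
    return [round(float(v),2) for v in((d[0]*np.cos(y)+d[1]*np.sin(y))/10,(d[0]*np.sin(y)-d[1]*np.cos(y))/10,-d[2]/10,turn)]
def at(n,phi,z,yaw,ahead=0.,rho=45.):
    f=np.radians(phi); r=np.array((np.cos(f),np.sin(f))); t=np.array((r[1],-r[0]))
    return rel(np.array(S[n])+rho*r+ahead*t,z,yaw)
def here(n):
    "polar place of the TCP about stud n, pushing force, outward force"
    p,y,s=st(); v=p[:2]-S[n]; f=np.arctan2(v[1],v[0]); r=np.array((np.cos(f),np.sin(f)))
    F=s["force"]; print(f"t {s['clock']:.2f} r {np.hypot(*v):.1f} phi {np.degrees(f):.1f} z {p[2]:.1f} yaw {y:.1f} push {-(F[0]*r[1]-F[1]*r[0]):.1f} rad {F[:2]@r:.1f} Fz {F[2]:.1f} q7 {s['qpos'][6]:.2f} w {s['width']:.1f}")
E
python3 -c "
from h import *
print(at(1,PHI[1],170,76))"
```

```text
[63.57, -48.94, 6.05, -53.15]
```

```bash
python3 -m inch '[[[63.6,-48.9,3,-53.2],[63.6,-48.9,3,-53.2],[63.6,-48.9,3,-53.2],[63.6,-48.9,3,-53.2],[63.6,-48.9,3,-53.2],[63.6,-48.9,3,-53.2],[63.6,-48.9,3,-53.2],[63.6,-48.9,3,-53.2]]]' 3.0; python3 -c "
from h import *
print(at(1,PHI[1],170,76)); here(1)"
```

```text
clock: 0.77
eef_pos: [417.3, -307.4, 218.7]
tool_rot: [-3.141, -0.0, 1.333]
force: [1.8, 0.4, 1.0]
width: 30.1
gripper_force: 0.0
[44.98, 12.82, 4.87, 0.36]
t 0.77 r 511.2 phi -118.2 z 218.7 yaw 76.4 push 1.4 rad -1.2 Fz 1.0 q7 0.19 w 30.1
```

```bash
python3 -m inch '[[[45,12.8,4.9,0],[45,12.8,4.9,0],[45,12.8,4.9,0],[45,12.8,4.9,0],[45,12.8,4.9,0],[45,12.8,4.9,0],[45,12.8,4.9,0],[45,12.8,4.9,0]]]'; python3 -c "
from h import *
print(at(1,PHI[1],170,76)); here(1)"
```

```text
clock: 1.43
eef_pos: [582.3, -19.9, 183.7]
tool_rot: [-3.141, 0.0, 1.327]
force: [0.2, -0.6, 0.2]
width: 30.1
gripper_force: 0.0
[13.17, 3.5, 1.37, 0.05]
t 1.43 r 180.1 phi -115.2 z 183.7 yaw 76.0 push 0.4 rad 0.5 Fz 0.2 q7 -0.42 w 30.1
```

```bash
python3 -m inch '[[[13.2,3.5,1.4,0],[13.2,3.5,1.4,0],[13.2,3.5,1.4,0],[13.2,3.5,1.4,0],[13.2,3.5,1.4,0],[13.2,3.5,1.4,0]]]'; python3 -c "
from h import *
print(at(1,PHI[1],110,76)); here(1)
from cell import get_image
cv2.imwrite('pics/w1.png',get_image('wrist'))"
```

```text
clock: 1.93
eef_pos: [647.0, 98.3, 169.3]
tool_rot: [-3.14, 0.001, 1.329]
force: [-1.1, -1.9, -0.4]
width: 29.8
gripper_force: 0.0
[0.13, 0.07, 5.93, 0.15]
t 1.93 r 46.3 phi -104.9 z 169.3 yaw 76.1 push -0.6 rad 2.2 Fz -0.4 q7 -0.58 w 29.8
```

View pics/w1.png

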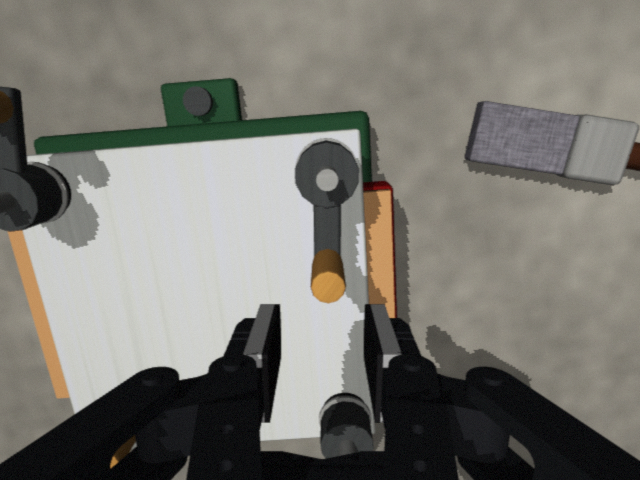

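The wrist view shows the post top at (328,285), centred between the open fingers at about (270,360) and (378,360), and in line with the stud at (327,180). I'll descend.

```bash
python3 -m inch '[[[0.1,0.1,3,0],[0.1,0.1,5.9,0],[0.1,0.1,5.9,0],[0.1,0.1,5.9,0]]]'; python3 -c "
from h import *
here(1)
for d in (10,15,20,25,30,35): print(d,at(1,PHI[1]-d,110,76-d))"
```

```text
clock: 2.32
eef_pos: [647.4, 96.0, 110.2]
tool_rot: [-3.138, 0.003, 1.325]
force: [0.6, 0.9, 0.9]
width: 29.8
gripper_force: 0.0
t 2.32 r 48.5 phi -103.8 z 110.2 yaw 75.9 push 0.4 rad -1.0 Fz 0.9 q7 -0.60 w 29.8
10 [0.42, -0.8, 0.02, 9.9]
15 [0.5, -1.19, 0.02, 14.9]
20 [0.62, -1.56, 0.02, 19.9]
25 [0.77, -1.92, 0.02, 24.9]
30 [0.95, -2.27, 0.02, 29.9]
35 [1.16, -2.6, 0.02, 34.9]
```

```bash
python3 -m inch '[[[0.35,-0.4,0,5],[0.42,-0.8,0,10],[0.5,-1.2,0,15],[0.62,-1.56,0,20],[0.62,-1.56,0,20]]]'; python3 -c "
from h import *
here(1)
for d in (25,30,35,40): print(d,at(1,PHI[1]-d,110,76-d))"
```

```text
clock: 2.73
eef_pos: [636.1, 107.8, 113.7]
tool_rot: [3.139, -0.002, 0.975]
force: [-0.1, -1.0, 0.5]
width: 29.8
gripper_force: 0.2
t 2.73 r 42.0 phi -122.8 z 113.7 yaw 55.9 push 0.4 rad 0.9 Fz 0.5 q7 -0.89 w 29.8
25 [-0.29, -0.48, 0.37, 4.89]
30 [-0.24, -0.87, 0.37, 9.89]
35 [-0.15, -1.25, 0.37, 14.89]
40 [-0.03, -1.62, 0.37, 19.89]
```

```bash
python3 -m inch '[[[0,-0.45,0.2,5],[0,-0.85,0.2,10],[0,-0.85,0.2,10],[0,-0.85,0.2,10]]]'; python3 -c "
from h import *
here(1)
for d in (35,40,45,50): print(d,at(1,PHI[1]-d,110,76-d))"
```

```text
clock: 3.07
eef_pos: [628.9, 112.8, 110.6]
tool_rot: [3.14, -0.001, 0.807]
force: [-0.5, 0.5, 1.5]
width: 30.2
gripper_force: 0.0
t 3.07 r 42.6 phi -134.7 z 110.6 yaw 46.2 push -0.7 rad 0.0 Fz 1.5 q7 -1.02 w 30.2
35 [-0.22, -0.34, 0.06, 5.25]
40 [-0.17, -0.73, 0.06, 10.25]
45 [-0.08, -1.11, 0.06, 15.25]
50 [0.04, -1.49, 0.06, 20.25]
```

```bash
python3 -m inch '[[[-0.1,-0.5,0,6],[-0.1,-0.95,0,12],[-0.1,-0.95,0,12],[-0.1,-0.95,0,12]]]'; python3 -c "
from h import *
here(1)
for d in (50,55,60): print(d,at(1,PHI[1]-d,110,76-d))
from cell import get_image
cv2.imwrite('pics/w2.png',get_image('wrist'))"
```

```text
clock: 3.4
eef_pos: [621.0, 118.9, 109.6]
tool_rot: [3.141, -0.0, 0.599]
force: [0.1, -0.4, 0.4]
width: 30.2
gripper_force: 0.0
t 3.40 r 45.0 phi -147.5 z 109.6 yaw 34.3 push 0.4 rad 0.1 Fz 0.4 q7 -1.19 w 30.2
50 [0.04, -0.51, -0.04, 8.33]
55 [0.12, -0.89, -0.04, 13.33]
60 [0.22, -1.27, -0.04, 18.33]
```

View pics/w2.png

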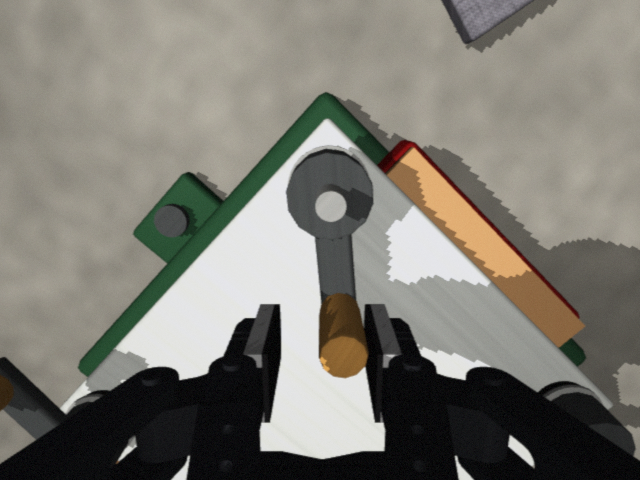

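The wrist view shows the post at (345,350), against the right finger pad at x≈370. It is following the finger, about 36° swung and still free.

```bash
python3 -m inch '[[[0,-0.4,0,5],[0.1,-0.8,0,11],[0.1,-0.8,0,11],[0.1,-0.8,0,11]]]'; python3 -c "
from h import *
here(1)
for d in (60,65,70): print(d,at(1,PHI[1]-d,110,76-d))"
```

```text
clock: 3.78
eef_pos: [617.6, 125.0, 109.3]
tool_rot: [3.14, -0.0, 0.406]
force: [1.5, -2.9, -1.2]
width: 30.0
gripper_force: 1.5
t 3.78 r 45.1 phi -156.3 z 109.3 yaw 23.3 push 3.2 rad -0.2 Fz -1.2 q7 -1.34 w 30.0
60 [0.04, -0.61, -0.07, 7.28]
65 [0.11, -0.99, -0.07, 12.28]
70 [0.21, -1.37, -0.07, 17.28]
```

```bash
python3 -m inch '[[[0,-0.3,0,4],[0,-0.5,0,6],[0,-0.5,0,6],[0,-0.5,0,6]]]'; python3 -c "
from h import *
here(1)
for d in (60,65,70): print(d,at(1,PHI[1]-d,110,76-d))"
```

```text
clock: 4.12
eef_pos: [616.4, 128.9, 109.3]
tool_rot: [3.139, -0.002, 0.3]
force: [3.8, -3.2, -1.3]
width: 30.0
gripper_force: 2.3
t 4.12 r 44.8 phi -161.6 z 109.3 yaw 17.2 push 4.2 rad -2.6 Fz -1.3 q7 -1.43 w 30.0
60 [-0.02, -0.19, -0.07, 1.21]
65 [0.0, -0.58, -0.07, 6.21]
70 [0.06, -0.97, -0.07, 11.21]
```

```bash
python3 -m inch '[[[0,-0.25,0,4],[0,-0.5,0,6],[0,-0.5,0,6]]]'; python3 -c "
from h import *
here(1)
for d in (60,65,70): print(d,at(1,PHI[1]-d,110,76-d))"
```

```text
clock: 4.37
eef_pos: [614.7, 133.9, 109.1]
tool_rot: [3.14, -0.001, 0.194]
force: [2.3, -4.8, -2.3]
width: 29.9
gripper_force: 2.5
t 4.37 r 45.2 phi -168.3 z 109.1 yaw 11.1 push 5.2 rad -1.3 Fz -2.3 q7 -1.52 w 29.9
60 [0.03, 0.33, -0.09, -4.89]
65 [0.02, -0.06, -0.09, 0.11]
70 [0.03, -0.45, -0.09, 5.11]
```

N1 has taken hold: the push force rose from about 0 to 3–5 N from TCP φ≈-152° onward, and it now sits at -168°. I'll back off, lift and go to the diagonal nut, N4.

```bash
python3 -m inch '[[[0,0.8,0,0],[0,0.8,0,0],[0,0.8,-3,0],[0,0.8,-6,0],[0,0.8,-6,0]]]'; python3 -c "
from h import *
print(at(4,PHI[4],170,28)); here(4)"
```

```text
clock: 4.78
eef_pos: [618.2, 128.9, 174.5]
tool_rot: [-3.14, -0.009, 0.194]
force: [1.2, 0.3, 0.9]
width: 30.0
gripper_force: 0.0
[-12.0, 7.5, 0.45, -16.86]
t 4.78 r 185.4 phi 39.6 z 174.5 yaw 11.1 push -0.5 rad 1.2 Fz 0.9 q7 -1.52 w 30.0
```

```bash
python3 -m inch '[[[-3,1.9,0.4,-6],[-6,3.75,0.4,-12],[-9,5.6,0.4,-17],[-12,7.5,0.4,-17],[-12,7.5,0.4,-17],[-12,7.5,0.4,-17],[-12,7.5,0.4,-17]]]'; python3 -c "
from h import *
print(at(4,PHI[4],110,28)); here(4)"
```

```text
clock: 5.37
eef_pos: [512.4, 31.9, 165.5]
tool_rot: [-3.141, -0.002, 0.49]
force: [-0.2, 1.1, -0.0]
width: 29.9
gripper_force: 0.0
[0.24, 0.1, 5.55, 0.09]
t 5.37 r 42.6 phi 29.8 z 165.5 yaw 28.1 push 1.0 rad 0.4 Fz -0.0 q7 -1.15 w 29.9
```

```bash
python3 -m inch '[[[0.2,0.1,3,0],[0.2,0.1,5.5,0],[0.2,0.1,5.5,0],[0.2,0.5,5.5,5],[0.15,0.9,5.5,10],[0.1,1.25,5.5,15],[0.1,1.25,5.5,15],[0.1,1.25,5.5,15]]]'; python3 -c "
from h import *
here(4)
for d in (15,20,25,30): print(d,at(4,PHI[4]-d,110,28-d))"
```

```text
clock: 6.03
eef_pos: [519.4, 21.6, 110.8]
tool_rot: [-3.141, -0.001, 0.232]
force: [0.6, 0.1, 0.0]
width: 29.9
gripper_force: 0.0
t 6.03 r 45.3 phi 13.9 z 110.8 yaw 13.3 push -0.0 rad 0.6 Fz 0.0 q7 -1.31 w 29.9
15 [-0.03, 0.04, 0.08, 0.27]
20 [-0.05, 0.43, 0.08, 5.27]
25 [-0.1, 0.82, 0.08, 10.27]
30 [-0.18, 1.21, 0.08, 15.27]
```

```bash
python3 -m inch '[[[0,0.4,0,5],[-0.1,0.8,0,10],[-0.1,0.8,0,10],[-0.1,0.8,0,10]]]'; python3 -c "
from h import *
here(4)"; python3 -m inch '[[[0,0.4,0,5],[-0.1,0.6,0,8],[-0.1,0.6,0,8],[-0.1,0.6,0,8]]]'; python3 -c "
from h import *
here(4)
for d in (30,35,40,45): print(d,at(4,PHI[4]-d,110,28-d))"
```

```text
clock: 6.37
eef_pos: [520.1, 13.7, 110.6]
tool_rot: [-3.141, -0.001, 0.058]
force: [0.3, 1.0, 0.0]
width: 30.4
gripper_force: 0.7
t 6.37 r 44.8 phi 3.9 z 110.6 yaw 3.3 push 1.0 rad 0.4 Fz 0.0 q7 -1.41 w 30.4
clock: 6.7
eef_pos: [519.4, 9.0, 110.6]
tool_rot: [-3.139, -0.001, -0.081]
force: [1.9, 4.7, 0.9]
width: 29.8
gripper_force: 2.4
t 6.70 r 44.1 phi -2.2 z 110.6 yaw -4.6 push 4.8 rad 1.7 Fz 0.9 q7 -1.50 w 29.8
30 [0.09, -0.05, 0.06, -2.63]
35 [0.1, 0.34, 0.06, 2.37]
40 [0.07, 0.74, 0.06, 7.37]
45 [0.0, 1.12, 0.06, 12.37]
```

```bash
python3 -m inch '[[[0.05,0.4,0,5],[0.05,0.8,0,10],[0.05,0.8,0,10]]]'; python3 -c "
from h import *
here(4)"
```

```text
clock: 6.95
eef_pos: [518.5, 0.8, 110.2]
tool_rot: [-3.139, 0.001, -0.259]
force: [1.3, 5.4, -0.8]
width: 29.9
gripper_force: 2.7
t 6.95 r 44.3 phi -12.9 z 110.2 yaw -14.9 push 5.5 rad 0.0 Fz -0.8 q7 -1.60 w 29.9
```

N4 has taken hold too: contact at about φ=+2°, now at -13°. N2 is next.

```bash
python3 -m inch '[[[0,-0.8,0,0],[0,-0.8,0,0],[0,-0.8,-3,0],[0,-0.8,-6,0],[0,-0.8,-6,-7],[0,-0.8,-6,-14]]]'; python3 -c "
from h import *
print(at(2,PHI[2],170,56)); here(2)"
```

```text
clock: 7.45
eef_pos: [521.8, 6.1, 172.1]
tool_rot: [3.141, -0.004, -0.009]
force: [-0.8, -0.4, -1.1]
width: 29.8
gripper_force: 0.0
[8.7, 5.76, 0.21, -56.49]
t 7.45 r 113.4 phi 169.4 z 172.1 yaw -0.5 push 0.5 rad 0.8 Fz -1.1 q7 -1.46 w 29.8
```

```bash
python3 -m inch '[[[2,1.2,0.2,-7],[4,2.4,0.2,-14],[6,4,0.2,-21],[8,5.5,0.2,-28],[8.7,5.8,0.2,-35],[8.7,5.8,0.2,-42],[8.7,5.8,0.2,-49],[8.7,5.8,0.2,-56]]]'; python3 -m inch '[[[0,0,0,0],[0,0,0,0]]]';  python3 -c "
from h import *
print(at(2,PHI[2],110,56)); here(2)
from cell import get_image
cv2.imwrite('pics/w3.png',get_image('wrist'))"
```

```text
clock: 8.12
eef_pos: [606.4, -53.9, 168.0]
tool_rot: [3.141, 0.001, 0.968]
force: [-0.6, -0.4, -1.0]
width: 30.3
gripper_force: 0.0
clock: 8.28
eef_pos: [606.3, -53.7, 168.1]
tool_rot: [-3.142, 0.0, 0.958]
force: [-0.9, -0.4, -0.3]
width: 30.0
gripper_force: 0.0
[0.23, 0.08, 5.81, -1.1]
t 8.28 r 47.3 phi -124.7 z 168.1 yaw 54.9 push -0.5 rad 0.8 Fz -0.3 q7 -0.62 w 30.0
```

View pics/w3.png

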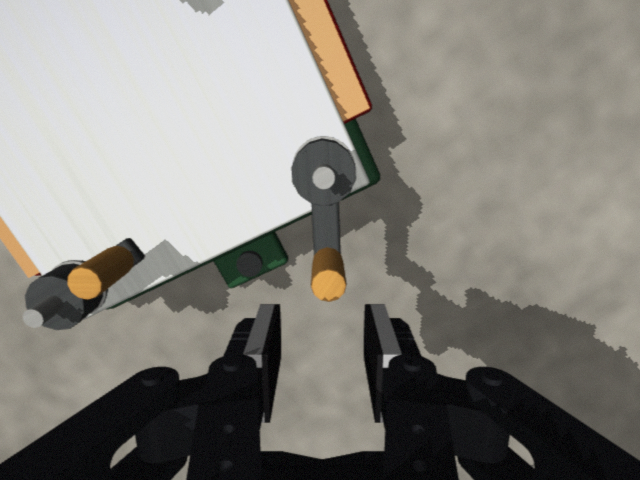

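The view shows the N2 post at (328,285), centred between the fingers. I'll descend and swing.

```bash
python3 -m inch '[[[0.2,0.1,3,0],[0.2,0.1,5.8,0],[0.2,0.1,5.8,0],[0.2,-0.3,5.8,5],[0.3,-0.7,5.8,10],[0.35,-1.1,5.8,14],[0.35,-1.1,5.8,14],[0.35,-1.1,5.8,14]]]'; python3 -c "
from h import *
here(2)
for d in (15,20,25,30): print(d,at(2,PHI[2]-d,110,56-d))"
```

```text
clock: 9.0
eef_pos: [599.9, -43.9, 111.2]
tool_rot: [3.141, -0.0, 0.718]
force: [1.1, -0.4, -0.3]
width: 30.0
gripper_force: 0.0
t 9.00 r 44.3 phi -138.9 z 111.2 yaw 41.1 push 1.0 rad -0.6 Fz -0.3 q7 -0.82 w 30.0
15 [-0.07, 0.02, 0.12, 0.14]
20 [-0.06, -0.38, 0.12, 5.14]
25 [-0.01, -0.77, 0.12, 10.14]
30 [0.08, -1.15, 0.12, 15.14]
```

```bash
python3 -m inch '[[[-0.05,-0.4,0.1,5],[0,-0.75,0.1,10],[0,-0.75,0.1,10],[0,-0.75,0.1,10]]]'; python3 -c "
from h import *
here(2)"; python3 -m inch '[[[0,-0.4,0,5],[0,-0.6,0,8],[0,-0.6,0,8],[0,-0.6,0,8]]]'; python3 -c "
from h import *
here(2)
for d in (30,35,40,45): print(d,at(2,PHI[2]-d,110,56-d))"
```

```text
clock: 9.33
eef_pos: [594.9, -38.3, 109.7]
tool_rot: [3.141, -0.0, 0.545]
force: [-0.7, -0.6, 0.1]
width: 30.1
gripper_force: 0.0
t 9.33 r 45.0 phi -148.5 z 109.7 yaw 31.2 push 0.2 rad 0.9 Fz 0.1 q7 -0.95 w 30.1
clock: 9.67
eef_pos: [591.6, -33.3, 109.3]
tool_rot: [3.142, -0.0, 0.406]
force: [1.2, 0.7, 0.4]
width: 30.0
gripper_force: 0.0
t 9.67 r 45.6 phi -156.0 z 109.3 yaw 23.2 push -0.1 rad -1.4 Fz 0.4 q7 -1.06 w 30.0
30 [0.07, 0.18, -0.07, -2.76]
35 [0.06, -0.21, -0.07, 2.24]
40 [0.09, -0.6, -0.07, 7.24]
45 [0.16, -0.99, -0.07, 12.24]
```

```bash
python3 -m inch '[[[0.05,-0.4,0,5],[0.1,-0.6,0,8],[0.1,-0.6,0,8],[0.1,-0.6,0,8]]]'; python3 -c "
from h import *
here(2)"; python3 -m inch '[[[0,-0.4,0,5],[0.05,-0.6,0,8],[0.05,-0.6,0,8],[0.05,-0.6,0,8]]]'; python3 -c "
from h import *
here(2)
for d in (45,50,55,60): print(d,at(2,PHI[2]-d,110,56-d))"
```

```text
clock: 10.0
eef_pos: [590.0, -27.5, 109.1]
tool_rot: [3.142, 0.0, 0.266]
force: [0.0, -0.9, -0.0]
width: 29.6
gripper_force: 0.1
t 10.00 r 45.1 phi -163.7 z 109.1 yaw 15.2 push 0.9 rad 0.2 Fz -0.0 q7 -1.17 w 29.6
clock: 10.33
eef_pos: [589.0, -21.4, 109.1]
tool_rot: [-3.142, 0.0, 0.126]
force: [0.1, 0.8, -0.2]
width: 30.3
gripper_force: 0.1
t 10.33 r 44.8 phi -171.5 z 109.1 yaw 7.2 push -0.8 rad -0.2 Fz -0.2 q7 -1.28 w 30.3
45 [-0.01, 0.22, -0.09, -3.76]
50 [-0.02, -0.18, -0.09, 1.24]
55 [0.0, -0.57, -0.09, 6.24]
60 [0.06, -0.96, -0.09, 11.24]
```

```bash
python3 -m inch '[[[0,-0.4,0,5],[0.05,-0.6,0,8],[0.05,-0.6,0,8],[0.05,-0.6,0,8]]]'; python3 -c "
from h import *
here(2)"; python3 -m inch '[[[0,-0.4,0,5],[0.05,-0.6,0,8],[0.05,-0.6,0,8],[0.05,-0.6,0,8]]]'; python3 -c "
from h import *
here(2)
for d in (60,65,70,75): print(d,at(2,PHI[2]-d,110,56-d))"
```

```text
clock: 10.67
eef_pos: [589.4, -17.5, 109.3]
tool_rot: [3.139, -0.002, -0.015]
force: [1.8, -4.9, -0.4]
width: 30.2
gripper_force: 2.4
t 10.67 r 44.0 phi -176.5 z 109.3 yaw -0.9 push 5.0 rad -1.5 Fz -0.4 q7 -1.39 w 30.2
clock: 11.0
eef_pos: [589.5, -11.3, 109.1]
tool_rot: [3.14, -0.001, -0.155]
force: [0.6, -5.0, -1.0]
width: 29.9
gripper_force: 2.3
t 11.00 r 44.0 phi 175.5 z 109.1 yaw -8.9 push 5.0 rad -1.0 Fz -1.0 q7 -1.50 w 29.9
60 [-0.1, 0.07, -0.09, -4.89]
65 [-0.12, -0.32, -0.09, 0.11]
70 [-0.1, -0.71, -0.09, 5.11]
75 [-0.05, -1.1, -0.09, 10.11]
```

```bash
python3 -m inch '[[[-0.1,-0.35,0,4],[-0.1,-0.35,0,4]]]'; python3 -c "
from h import *
here(2)"; python3 -m inch '[[[0,0.8,0,0],[0,0.8,0,0],[0,0.8,-3,0],[0,0.8,-6,-7],[0,0.8,-6,-14],[0,0.8,-6,-21]]]';python3 -c "
from h import *
here(3)
print(at(3,PHI[3],170,70))"
```

```text
clock: 11.17
eef_pos: [589.2, -7.6, 109.1]
tool_rot: [3.14, -0.001, -0.228]
force: [1.2, -5.9, -1.3]
width: 29.8
gripper_force: 2.7
t 11.17 r 44.7 phi 170.7 z 109.1 yaw -13.0 push 5.6 rad -2.1 Fz -1.3 q7 -1.56 w 29.8
clock: 11.67
eef_pos: [588.4, -12.9, 171.3]
tool_rot: [-3.141, -0.004, 0.148]
force: [-0.6, -0.3, -0.7]
width: 30.0
gripper_force: 0.0
t 11.67 r 201.4 phi -64.3 z 171.3 yaw 8.5 push -0.7 rad -0.0 Fz -0.7 q7 -1.28 w 30.0
[-3.83, -23.19, 0.13, -61.51]
```

N2 has taken hold, ending at φ=170.7° (contact around -174°). N3 is next.

```bash
python3 -m inch '[[[-0.5,-3,0.1,-7],[-1,-6,0.1,-14],[-1.5,-9,0.1,-21],[-2,-12,0.1,-28],[-2.5,-15,0.1,-35],[-3,-18,0.1,-42],[-3.4,-21,0.1,-49],[-3.8,-23.2,0.1,-56]]]'; python3 -m inch '[[[0,0,0,-5.5],[0,0,0,-5.5],[0,0,0,-5.5]]]';  python3 -c "
from h import *
print(at(3,PHI[3],110,70)); here(3)"
```

```text
clock: 12.33
eef_pos: [515.5, 214.5, 168.5]
tool_rot: [-3.14, -0.002, 1.128]
force: [0.8, 1.0, -0.4]
width: 29.8
gripper_force: 0.0
clock: 12.58
eef_pos: [516.8, 210.6, 168.2]
tool_rot: [-3.141, -0.0, 1.212]
force: [0.3, -0.2, -0.7]
width: 30.0
gripper_force: 0.0
[0.01, -0.06, 5.82, -0.58]
t 12.58 r 44.9 phi 69.2 z 168.2 yaw 69.4 push -0.4 rad -0.1 Fz -0.7 q7 -0.86 w 30.0
```

```bash
python3 -m inch '[[[0,0,3,0],[0,0,5.8,0],[0,0,5.8,0],[0,0.4,5.8,5],[-0.05,0.8,5.8,10],[-0.1,1.1,5.8,14],[-0.1,1.1,5.8,14],[-0.1,1.1,5.8,14]]]'; python3 -c "
from h import *
here(3)
for d in (15,20,25,30): print(d,at(3,PHI[3]-d,110,70-d))"
```

```text
clock: 13.25
eef_pos: [527.5, 205.6, 111.1]
tool_rot: [3.141, -0.001, 0.969]
force: [0.6, 0.3, 0.7]
width: 29.9
gripper_force: 0.0
t 13.25 r 45.5 phi 54.2 z 111.1 yaw 55.5 push -0.3 rad 0.6 Fz 0.7 q7 -1.03 w 29.9
15 [-0.05, -0.06, 0.11, 0.54]
20 [-0.07, 0.33, 0.11, 5.54]
25 [-0.13, 0.72, 0.11, 10.54]
30 [-0.22, 1.1, 0.11, 15.54]
```

```bash
python3 -m inch '[[[-0.05,0.4,0.1,5],[-0.1,0.6,0.1,8],[-0.1,0.6,0.1,8],[-0.1,0.6,0.1,8]]]'; python3 -c "
from h import *
here(3)"; python3 -m inch '[[[0,0.4,0,5],[-0.05,0.6,0,8],[-0.05,0.6,0,8],[-0.05,0.6,0,8]]]'; python3 -c "
from h import *
here(3)
for d in (30,35,40,45): print(d,at(3,PHI[3]-d,110,70-d))"
```

```text
clock: 13.58
eef_pos: [531.5, 201.9, 109.7]
tool_rot: [3.141, -0.001, 0.832]
force: [-0.1, 0.2, -0.0]
width: 29.6
gripper_force: 0.0
t 13.58 r 45.2 phi 47.4 z 109.7 yaw 47.7 push 0.2 rad 0.0 Fz -0.0 q7 -1.11 w 29.6
clock: 13.92
eef_pos: [535.4, 197.4, 109.3]
tool_rot: [3.141, -0.0, 0.693]
force: [-1.5, 0.4, -1.0]
width: 30.3
gripper_force: 0.0
t 13.92 r 44.9 phi 39.9 z 109.3 yaw 39.7 push 1.3 rad -0.9 Fz -1.0 q7 -1.20 w 30.3
30 [0.01, -0.01, -0.07, -0.28]
35 [-0.01, 0.39, -0.07, 4.72]
40 [-0.06, 0.78, -0.07, 9.72]
45 [-0.14, 1.16, -0.07, 14.72]
```

```bash
python3 -m inch '[[[0,0.4,0,5],[-0.05,0.6,0,8],[-0.05,0.6,0,8],[-0.05,0.6,0,8]]]'; python3 -c "
from h import *
here(3)"; python3 -m inch '[[[0,0.4,0,5],[-0.05,0.6,0,8],[-0.05,0.6,0,8],[-0.05,0.6,0,8]]]'; python3 -c "
from h import *
here(3)
for d in (45,50,55,60): print(d,at(3,PHI[3]-d,110,70-d))"
```

```text
clock: 14.25
eef_pos: [538.7, 192.5, 109.2]
tool_rot: [3.141, 0.0, 0.554]
force: [0.1, 0.1, 0.3]
width: 29.9
gripper_force: 0.0
t 14.25 r 44.7 phi 32.3 z 109.2 yaw 31.7 push 0.0 rad 0.1 Fz 0.3 q7 -1.29 w 29.9
clock: 14.58
eef_pos: [541.4, 187.2, 109.1]
tool_rot: [3.142, 0.0, 0.414]
force: [0.2, -0.5, 0.3]
width: 29.9
gripper_force: 0.0
t 14.58 r 44.6 phi 24.6 z 109.1 yaw 23.7 push -0.5 rad -0.0 Fz 0.3 q7 -1.38 w 29.9
45 [0.04, -0.03, -0.09, -1.26]
50 [0.03, 0.36, -0.09, 3.74]
55 [-0.01, 0.75, -0.09, 8.74]
60 [-0.08, 1.14, -0.09, 13.74]
```

```bash
python3 -m inch '[[[0,0.4,0,5],[0,0.7,0,9],[0,0.7,0,9],[0,0.7,0,9]]]'; python3 -c "
from h import *
here(3)"; python3 -m inch '[[[0,0.4,0,5],[-0.05,0.6,0,8],[-0.05,0.6,0,8],[-0.05,0.6,0,8]]]'; python3 -c "
from h import *
here(3)
for d in (60,65,70,75): print(d,at(3,PHI[3]-d,110,70-d))"
```

```text
clock: 14.92
eef_pos: [543.1, 181.9, 108.9]
tool_rot: [-3.14, 0.002, 0.259]
force: [-3.1, 3.9, -0.0]
width: 29.7
gripper_force: 2.0
t 14.92 r 44.3 phi 17.5 z 108.9 yaw 14.8 push 4.7 rad -1.8 Fz -0.0 q7 -1.49 w 29.7
clock: 15.25
eef_pos: [544.3, 176.2, 108.8]
tool_rot: [-3.14, 0.002, 0.119]
force: [-2.5, 3.4, -1.3]
width: 29.9
gripper_force: 2.2
t 15.25 r 44.1 phi 9.9 z 108.8 yaw 6.8 push 3.8 rad -1.9 Fz -1.3 q7 -1.58 w 29.9
60 [0.09, -0.01, -0.12, -3.2]
65 [0.09, 0.38, -0.12, 1.8]
70 [0.07, 0.77, -0.12, 6.8]
75 [0.0, 1.16, -0.12, 11.8]
```

```bash
python3 -m inch '[[[0.1,0.4,0,4],[0.1,0.4,0,4],[0.1,0.4,0,4],[0.1,0.4,0,4],[0.1,0.4,0,4]]]'; python3 -c "
from h import *
here(3)
from cell import get_image
cv2.imwrite('pics/top1.png',get_image('top'))
c=cv2.imread('pics/top1.png')[170:300,215:375]; cv2.imwrite('pics/top1c.png',cv2.resize(c,None,fx=4,fy=4,interpolation=2))
for d in (70,85,100,115,125): print(d,at(3,PHI[3]-d,109,70-d))"
```

```text
clock: 15.67
eef_pos: [545.5, 172.2, 108.7]
tool_rot: [-3.14, 0.002, 0.049]
force: [-3.3, 4.7, -2.3]
width: 30.0
gripper_force: 2.3
t 15.67 r 44.8 phi 4.6 z 108.7 yaw 2.8 push 5.0 rad -2.9 Fz -2.3 q7 -1.62 w 30.0
70 [0.02, 0.36, -0.03, 2.8]
85 [-0.19, 1.52, -0.03, 17.8]
100 [-0.69, 2.58, -0.03, 32.8]
115 [-1.45, 3.48, -0.03, 47.8]
125 [-2.07, 3.95, -0.03, 57.8]
```

View pics/top1c.png

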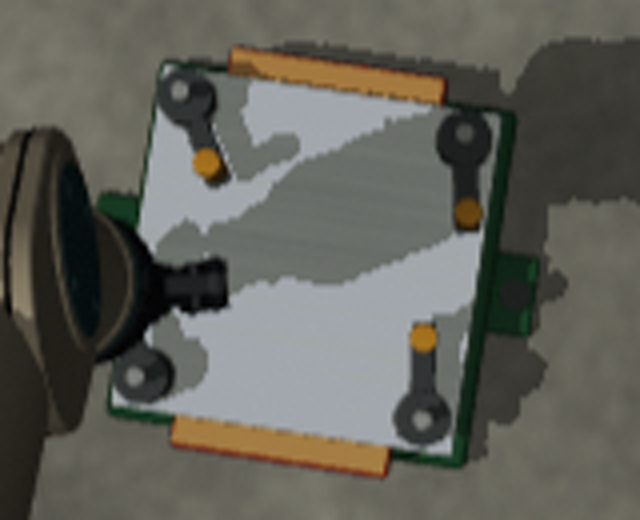

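The top view shows all levers swung as planned: N1's post is at crop (208,163), N2's at (468,212) and N4's at (424,337), matching the felt angles to within 2°. The second pass begins with N3, where the fork already is, then its diagonal N2, then the other two.

```bash
python3 -m inch '[[[0.02,0.4,0,4],[-0.05,0.8,0,9],[-0.12,1.2,0,13.5],[-0.2,1.55,0,18],[-0.35,1.95,0,23],[-0.5,2.25,0,28],[-0.7,2.6,0,33],[-0.7,2.6,0,33]]]'; python3 -c "
from h import *
here(3)
for d in (100,110,120,125,130): print(d,at(3,PHI[3]-d,109,70-d))"
```

```text
clock: 16.38
eef_pos: [541.5, 146.6, 109.0]
tool_rot: [-3.139, -0.0, -0.531]
force: [1.9, 6.3, -3.9]
width: 30.1
gripper_force: 3.2
t 16.38 r 46.2 phi -28.4 z 109.0 yaw -30.4 push 6.4 rad -1.3 Fz -3.9 q7 -1.99 w 30.1
100 [-0.11, 0.13, 0.0, -0.41]
110 [-0.18, 0.91, 0.0, 9.59]
120 [-0.37, 1.67, 0.0, 19.59]
125 [-0.52, 2.03, 0.0, 24.59]
130 [-0.7, 2.38, 0.0, 29.59]
```

```bash
python3 -m inch '[[[-0.1,0.4,0,4],[-0.15,0.8,0,8],[-0.25,1.2,0,13],[-0.35,1.6,0,19],[-0.5,2,0,24],[-0.55,2.15,0,26],[-0.55,2.15,0,26]]]'; python3 -c "
from h import *
here(3)"; python3 -m inch '[[[0,-0.8,0,0],[0,-0.8,0,0],[0,-0.8,-3,0],[0,-0.8,-6,-7],[0,-0.8,-6,-14],[0,-0.8,-6,-21]]]';python3 -c "
from h import *
here(2)
print(at(2,179.7,170,0))"
```

```text
clock: 16.97
eef_pos: [528.2, 131.0, 109.5]
tool_rot: [-3.136, -0.002, -0.982]
force: [5.8, 6.9, -4.9]
width: 30.3
gripper_force: 3.8
t 16.97 r 46.5 phi -54.0 z 109.5 yaw -56.3 push 8.7 rad -2.2 Fz -4.9 q7 -2.29 w 30.3
clock: 17.47
eef_pos: [533.3, 132.1, 171.0]
tool_rot: [-3.14, -0.003, -0.612]
force: [-0.6, -0.1, -0.3]
width: 30.2
gripper_force: 0.0
t 17.47 r 177.7 phi 124.2 z 171.0 yaw -35.1 push 0.5 rad 0.2 Fz -0.3 q7 -2.08 w 30.2
[12.93, 8.85, 0.1, -35.05]
```

```bash
python3 -m inch '[[[2.2,1.5,0.1,-6],[4.4,3,0.1,-12],[6.6,4.5,0.1,-18],[8.8,6,0.1,-24],[11,7.5,0.1,-30],[12.9,8.9,0.1,-35],[12.9,8.9,0.1,-35],[12.9,8.9,0.1,-35]]]';  python3 -c "
from h import *
print(at(2,179.7,109,0)); here(2)
from cell import get_image
cv2.imwrite('pics/w4.png',get_image('wrist'))"
```

```text
clock: 18.13
eef_pos: [585.3, -17.5, 168.2]
tool_rot: [3.14, 0.0, -0.012]
force: [-0.1, 0.2, 0.7]
width: 30.1
gripper_force: 0.0
[0.3, -0.3, 5.92, -0.69]
t 18.13 r 48.1 phi -176.8 z 168.2 yaw -0.7 push -0.2 rad 0.1 Fz 0.7 q7 -1.37 w 30.1
```

View pics/w4.png

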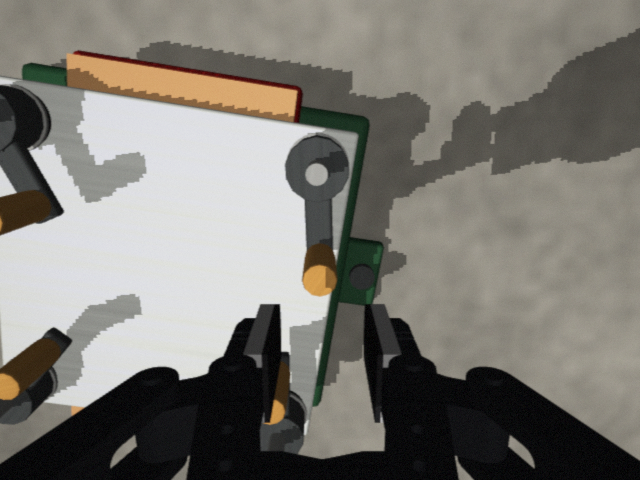

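The N2 post is at (319,280), between the fingers, and N4's post is clear at (280,390). I'll descend and give N2 its sixth of a turn.

```bash
python3 -m inch '[[[0.3,-0.3,3,0],[0.3,-0.3,5.9,0],[0.3,-0.3,5.9,0],[0.3,-0.7,5.9,5],[0.35,-1.1,5.9,10],[0.45,-1.45,5.9,15],[0.6,-1.85,5.9,20],[0.6,-1.85,5.9,20]]]';  python3 -c "
from h import *
here(2)
for p in (155,150,145,140,135,130,125): print(p,at(2,p,109,p-180))"
```

```text
clock: 18.85
eef_pos: [590.0, 3.0, 109.3]
tool_rot: [3.137, 0.002, -0.36]
force: [-1.2, -5.1, -4.7]
width: 30.0
gripper_force: 2.9
t 18.85 r 46.8 phi 157.7 z 109.3 yaw -20.6 push 5.2 rad -0.9 Fz -4.7 q7 -1.63 w 30.0
155 [0.19, -0.21, 0.03, 4.36]
150 [0.24, -0.6, 0.03, 9.36]
145 [0.32, -0.98, 0.03, 14.36]
140 [0.43, -1.36, 0.03, 19.36]
135 [0.58, -1.72, 0.03, 24.36]
130 [0.76, -2.07, 0.03, 29.36]
125 [0.97, -2.4, 0.03, 34.36]
```

```bash
python3 -m inch '[[[0.15,-0.4,0,5],[0.2,-0.75,0,10],[0.3,-1.1,0,15],[0.4,-1.45,0,19],[0.6,-1.8,0,24],[0.75,-2.1,0,29],[0.95,-2.4,0,34],[0.95,-2.4,0,34]]]';  python3 -c "
from h import *
here(2)
for p in (120,115,110,105): print(p,at(2,p,109,p-180))"
```

```text
clock: 19.52
eef_pos: [605.6, 22.1, 108.6]
tool_rot: [3.134, 0.001, -0.954]
force: [-4.1, -5.9, -5.2]
width: 29.7
gripper_force: 3.4
t 19.52 r 46.2 phi 126.9 z 108.6 yaw -54.6 push 6.8 rad -2.3 Fz -5.2 q7 -2.11 w 29.7
120 [0.13, -0.55, -0.04, 5.36]
115 [0.19, -0.94, -0.04, 10.36]
110 [0.27, -1.32, -0.04, 15.36]
105 [0.39, -1.69, -0.04, 20.36]
```

```bash
python3 -m inch '[[[0.1,-0.5,0,5],[0.2,-0.9,0,10],[0.3,-1.4,0,16],[0.3,-1.4,0,16]]]';  python3 -c "
from h import *
here(2)"; python3 -m inch '[[[0,0.8,0,0],[0,0.8,0,0],[0,0.8,-3,0],[0,0.8,-6,-7],[0,0.8,-6,-14],[0,0.8,-6,-21]]]';python3 -c "
from h import *
here(1)
print(at(1,-159,170,21))"
```

```text
clock: 19.85
eef_pos: [617.5, 28.9, 108.1]
tool_rot: [3.132, 0.002, -1.233]
force: [-7.4, -3.4, -4.6]
width: 29.7
gripper_force: 3.7
t 19.85 r 46.5 phi 109.9 z 108.1 yaw -70.7 push 8.1 rad -0.6 Fz -4.6 q7 -2.34 w 29.7
clock: 20.35
eef_pos: [616.8, 27.4, 172.8]
tool_rot: [-3.136, -0.004, -0.856]
force: [-0.9, -0.2, -0.6]
width: 30.0
gripper_force: 0.0
t 20.35 r 123.1 phi -110.0 z 172.8 yaw -49.0 push -0.7 rad 0.5 Fz -0.6 q7 -2.08 w 30.0
[-7.51, -6.54, 0.28, -70.03]
```

Now N1's second pass.

```bash
python3 -m inch '[[[-1.5,-1.3,0.2,-7],[-3,-2.6,0.2,-14],[-4.5,-3.9,0.2,-21],[-6,-5.2,0.2,-28],[-7.5,-6.5,0.2,-35],[-7.5,-6.5,0.2,-42],[-7.5,-6.5,0.2,-49],[-7.5,-6.5,0.2,-56]]]'; python3 -m inch '[[[0,0,0,-7],[0,0,0,-14],[0,0,0,-14],[0,0,0,-14]]]'; python3 -c "
from h import *
print(at(1,-159,109,21)); here(1)"
```

```text
clock: 21.02
eef_pos: [615.8, 127.5, 168.7]
tool_rot: [-3.141, -0.003, 0.122]
force: [-0.2, 0.3, -0.4]
width: 30.0
gripper_force: 0.0
clock: 21.35
eef_pos: [615.7, 126.3, 168.4]
tool_rot: [-3.141, -0.002, 0.356]
force: [0.0, 0.7, -0.2]
width: 30.2
gripper_force: 0.0
[0.13, -0.02, 5.94, -0.62]
t 21.35 r 46.3 phi -158.8 z 168.4 yaw 20.4 push -0.6 rad -0.3 Fz -0.2 q7 -1.28 w 30.2
```

```bash
python3 -m inch '[[[0.1,0,3,0],[0.1,0,5.9,0],[0.1,0,5.9,0],[0.1,-0.4,5.9,5],[0.15,-0.8,5.9,10],[0.25,-1.15,5.9,15],[0.4,-1.55,5.9,20],[0.4,-1.55,5.9,20]]]';  python3 -c "
from h import *
here(1)
for p in (175,170,165,160,155,150,145): print(p,at(1,p,109,p-180))"
```

```text
clock: 22.02
eef_pos: [614.1, 139.6, 109.2]
tool_rot: [3.138, -0.001, 0.003]
force: [2.1, -5.3, -3.6]
width: 30.1
gripper_force: 2.6
t 22.02 r 44.9 phi -175.5 z 109.2 yaw 0.2 push 5.5 rad -1.7 Fz -3.6 q7 -1.55 w 30.1
175 [-0.0, -0.74, 0.02, 5.18]
170 [0.05, -1.13, 0.02, 10.18]
165 [0.13, -1.51, 0.02, 15.18]
160 [0.25, -1.89, 0.02, 20.18]
155 [0.41, -2.25, 0.02, 25.18]
150 [0.59, -2.6, 0.02, 30.18]
145 [0.8, -2.93, 0.02, 35.18]
```

```bash
python3 -m inch '[[[0,-0.4,0,4],[0,-0.8,0,8],[0.05,-1.2,0,12],[0.15,-1.6,0,17],[0.3,-2,0,22],[0.45,-2.35,0,27],[0.6,-2.6,0,31],[0.6,-2.6,0,31]]]';  python3 -c "
from h import *
here(1)
for p in (145,140,135,130,125): print(p,at(1,p,109,p-180))"
```

```text
clock: 22.68
eef_pos: [618.7, 164.6, 108.6]
tool_rot: [3.136, -0.001, -0.538]
force: [-0.3, -7.2, -3.5]
width: 30.0
gripper_force: 3.1
t 22.68 r 45.6 phi 151.9 z 108.6 yaw -30.8 push 6.5 rad -3.2 Fz -3.5 q7 -2.00 w 30.0
145 [0.07, -0.54, -0.04, 4.19]
140 [0.11, -0.93, -0.04, 9.19]
135 [0.19, -1.32, -0.04, 14.19]
130 [0.3, -1.69, -0.04, 19.19]
125 [0.45, -2.06, -0.04, 24.19]
```

```bash
python3 -m inch '[[[0.1,-0.45,0,5],[0.1,-0.9,0,10],[0.2,-1.3,0,15],[0.3,-1.7,0,19],[0.3,-1.7,0,19]]]';  python3 -c "
from h import *
here(1)"; python3 -m inch '[[[0,0.8,0,0],[0,0.8,0,0],[0,0.8,-3,0],[0,0.8,-6,-7],[0,0.8,-6,-14],[0,0.8,-6,-21]]]';python3 -c "
from h import *
here(4)
print(at(4,-3,170,-3))"
```

```text
clock: 23.1
eef_pos: [628.4, 177.9, 108.0]
tool_rot: [3.135, -0.001, -0.869]
force: [-4.0, -6.7, -2.9]
width: 30.3
gripper_force: 3.5
t 23.10 r 46.3 phi 131.2 z 108.0 yaw -49.8 push 7.4 rad -2.4 Fz -2.9 q7 -2.28 w 30.3
clock: 23.6
eef_pos: [626.6, 177.0, 172.1]
tool_rot: [-3.136, -0.005, -0.491]
force: [-0.3, -0.7, -0.3]
width: 29.6
gripper_force: 0.0
t 23.60 r 224.8 phi 47.7 z 172.1 yaw -28.1 push -0.3 rad -0.7 Fz -0.3 q7 -2.01 w 29.6
[-1.43, 19.89, 0.21, -25.12]
```

Last is N4's second pass.

```bash
python3 -m inch '[[[-0.2,3,0.2,-4],[-0.5,6,0.2,-8],[-0.7,9,0.2,-12],[-0.9,12,0.2,-16],[-1.1,15,0.2,-20],[-1.3,18,0.2,-25],[-1.4,19.9,0.2,-25],[-1.4,19.9,0.2,-25]]]'; python3 -m inch '[[[0,0,0,0],[0,0,0,0]]]'; python3 -c "
from h import *
print(at(4,-3,109,-3)); here(4)"
```

```text
clock: 24.27
eef_pos: [515.7, 3.3, 167.9]
tool_rot: [3.141, -0.001, -0.068]
force: [-0.4, 0.1, -0.1]
width: 30.0
gripper_force: 0.0
clock: 24.43
eef_pos: [518.7, 8.7, 167.1]
tool_rot: [-3.14, -0.003, -0.06]
force: [0.7, -1.1, 0.2]
width: 30.1
gripper_force: 0.0
[0.17, 0.02, 5.81, -0.44]
t 24.43 r 43.3 phi -2.7 z 167.1 yaw -3.4 push -1.1 rad 0.8 Fz 0.2 q7 -1.39 w 30.1
```

```bash
python3 -m inch '[[[0.15,0,3,0],[0.15,0,5.8,0],[0.15,0,5.8,0],[0.15,0.4,5.8,5],[0.1,0.8,5.8,10],[0,1.15,5.8,15],[-0.1,1.55,5.8,20],[-0.1,1.55,5.8,20]]]';  python3 -c "
from h import *
here(4)
for p in (-25,-30,-35,-40,-45,-50,-55): print(p,at(4,p,109,p))"
```

```text
clock: 25.1
eef_pos: [516.0, -4.3, 108.8]
tool_rot: [-3.138, 0.001, -0.41]
force: [0.7, 5.9, -2.7]
width: 30.1
gripper_force: 2.6
t 25.10 r 43.2 phi -20.3 z 108.8 yaw -23.5 push 5.8 rad -1.3 Fz -2.7 q7 -1.56 w 30.1
-25 [0.18, 0.36, -0.02, 1.51]
-30 [0.15, 0.75, -0.02, 6.51]
-35 [0.09, 1.14, -0.02, 11.51]
-40 [-0.0, 1.52, -0.02, 16.51]
-45 [-0.13, 1.89, -0.02, 21.51]
-50 [-0.29, 2.25, -0.02, 26.51]
-55 [-0.48, 2.59, -0.02, 31.51]
```

```bash
python3 -m inch '[[[0.18,0.4,0,3],[0.15,0.75,0,7],[0.1,1.15,0,12],[0,1.5,0,17],[-0.1,1.9,0,22],[-0.3,2.25,0,27],[-0.5,2.6,0,32],[-0.5,2.6,0,32]]]';  python3 -c "
from h import *
here(4)
for p in (-55,-60,-65,-70,-75,-80): print(p,at(4,p,109,p))"
```

```text
clock: 25.77
eef_pos: [503.1, -25.9, 109.2]
tool_rot: [-3.136, 0.001, -0.968]
force: [4.4, 5.5, -3.1]
width: 30.1
gripper_force: 3.3
t 25.77 r 45.8 phi -52.9 z 109.2 yaw -55.5 push 6.9 rad -1.7 Fz -3.1 q7 -1.90 w 30.1
-55 [-0.08, 0.17, 0.02, -0.45]
-60 [-0.09, 0.56, 0.02, 4.55]
-65 [-0.14, 0.95, 0.02, 9.55]
-70 [-0.22, 1.33, 0.02, 14.55]
-75 [-0.34, 1.71, 0.02, 19.55]
-80 [-0.49, 2.07, 0.02, 24.55]
```

```bash
python3 -m inch '[[[-0.1,0.4,0,3],[-0.1,0.8,0,8],[-0.2,1.2,0,13],[-0.3,1.6,0,18],[-0.35,1.75,0,20],[-0.35,1.75,0,20]]]';  python3 -c "
from h import *
here(4)"; python3 -m inch '[[[0,-0.8,0,0],[0,-0.8,0,0],[0,-0.8,-3,0],[0,-0.8,-6,0],[0,-0.8,-9,0],[0,-0.8,-9,0]]]';python3 -c "
from h import *
here(4)"
```

```text
clock: 26.27
eef_pos: [488.7, -33.5, 109.5]
tool_rot: [-3.134, 0.001, -1.315]
force: [8.0, 4.4, -5.4]
width: 29.9
gripper_force: 3.9
t 26.27 r 46.2 phi -73.3 z 109.5 yaw -75.3 push 8.9 rad -2.0 Fz -5.4 q7 -2.12 w 29.9
clock: 26.77
eef_pos: [494.6, -35.8, 203.2]
tool_rot: [-3.134, -0.002, -1.317]
force: [0.4, -0.8, -0.3]
width: 30.1
gripper_force: 0.0
t 26.77 r 50.3 phi -67.5 z 203.2 yaw -75.5 push 0.0 rad 0.9 Fz -0.3 q7 -2.27 w 30.1
```

All four are tightened. I'll move the arm aside and check the final lever angles before handing in.

```bash
python3 -m inch '[[[4,0,-1,0],[8,0,-2,0],[12,0,-3,0],[16,0,-4,0],[18,0,-5,0],[18,0,-5,0],[18,0,-5,0],[18,0,-5,0]]]'; python3 -c "
from h import *
from cell import get_image
im=get_image('top'); cv2.imwrite('pics/top2.png',im); c=im[170:300,215:375]
k,l,s,ce=cv2.connectedComponentsWithStats(cv2.inRange(cv2.cvtColor(c,cv2.COLOR_BGR2HSV),(10,140,80),(25,255,255)))
for i in range(1,k):
    if 8<s[i,4]<100:
        q=onplane([ce[i]+[215,170]],132)[0,:2]
        n=min(S,key=lambda n:abs(np.hypot(*(q-S[n]))-45)); v=q-S[n]; print(n,q,np.hypot(*v),'swung',(PHI[n]-np.degrees(np.arctan2(v[1],v[0])))%360)
cv2.imwrite('pics/top2c.png',cv2.resize(im[120:360,100:540],None,fx=1.8,fy=1.8))"
```

```text
clock: 27.43
eef_pos: [536.5, -207.6, 247.7]
tool_rot: [3.141, 0.002, -1.316]
force: [-0.3, 0.2, -0.1]
width: 29.9
gripper_force: 0.0
1 [622.6868707  169.96995567] 45.093073209135284 swung 112.5752249573462
2 [608.18287375  24.00808541] 46.22702158668064 swung 113.38850082150111
3 [533.78004992 138.74167111] 44.414158632020644 swung 112.24254632241221
4 [496.87655627 -26.90185802] 43.302912094550585 swung 88.66685921699144
```

View pics/top2c.png

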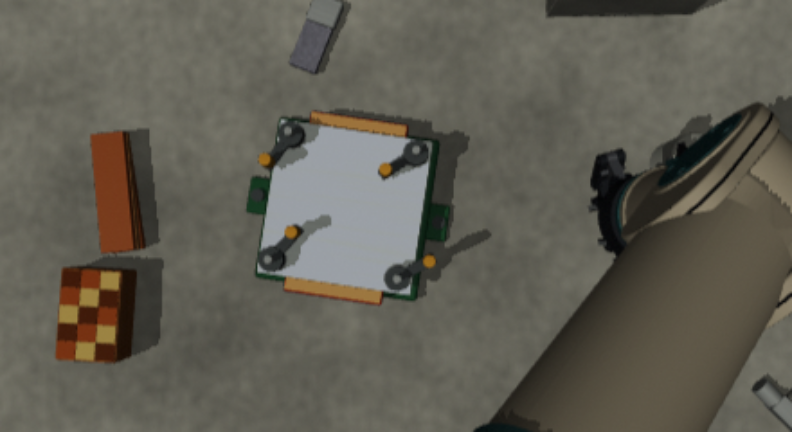

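The view shows all four levers released and the arm clear, with the strips and puzzle box undisturbed. The levers stand about 70–75° past their felt contacts, which is roughly 3 mm of squeeze on each pad. I'll hand it in.

```bash
python3 -c "
from cell import order
print(order.finish_job())"
```

```text
the job is handed in; nothing more can be done
None
```

I tightened all four lever nuts crisscross in two passes, released them and handed the job in; from the lever angles each pad is squeezed about 3 mm, though no verdict came back.

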